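# Pack the specimen carrier for the courier

## Robot

A 6-joint arm with a two-finger parallel gripper is mounted at the origin on the work surface. World frame = base frame: x ahead of the robot, y to its left, z up, the work surface at z = 0. Lengths are in m, angles in rad, forces in N, time in s.
With the tool pointing down it reaches from about 0.35 to 0.775 m from the base axis. Payload 7.3 kg.
Tool frame: the origin (TCP) lies on the front face of the gripper's body, between the roots of the fingers; the fingertips stand ahead of it and the grasp point (between the pads) lies 47 mm ahead of it (finger_overhang is the z of the fingertips in the tool frame, in m); z points along the fingers, y is the line along which they close (so a half turn about z gives the same grasp; the last joint's range is limited). The gripper opens to 92 mm and grips with 3 to 60 N. Pads are 19 mm wide; open, the fingers measure 130 mm over their backs; the gripper's body (75 mm by 190 mm) begins 47 mm behind the grasp point.
Start: joints at [-1.367, 0.342, 1.524, -0, 1.275, -0.146], TCP at [0.18, -0.493, 0.292] pointing down, gripper open.
Joint ranges: [-2.53, 2.53], [-0.77, 2.02], [0.04, 2.7], [-1, 4.14], [0.28, 2.66], [-3.11, 3.11]. Speed limits (rad/s): [2.57, 2.57, 3.14, 3.14, 3.14, 3.14].

## Interface

Orientations are given as [roll, pitch, yaw] about the fixed x, y, z axes, in that order (R = Rz(yaw) Ry(pitch) Rx(roll)).
In Python, from cell import * gives the robot as it stands. The module is installed in compiled form; this text tells all that it offers.
- The arm moves only by the tool arm_command, never from a script. Its argument "series" is a list of rows, each an object of numbers: "x", "y", "z": the shift along the tool's x, y, z in mm; "rx", "ry", "rz": the turn, a rotation vector about the tool's x, y, z in degrees. A call has 1 to 20 rows; each row is the pose to reach, as a shift and turn from the pose commanded when the call began, along the tool's axes at that moment; what a row does not reach only later rows make up. A row lasts 1/10 s, in which the tool goes at most 50 mm and 8.59 degrees, less where a joint would pass 70% of its speed; a pose out of reach is approached as far as the arm can. A call with a gripper value outside its range is refused whole. "hand" is the finger opening in mm, from 0 to 91.8, set as the call begins (left out, the last holds). The fingers move at their own pace and stop on an object; "squeeze" is the grip in N (left out, the last holds). Time passes only in rows, so rows that repeat a pose let the fingers close. It gives the time, the measured TCP pose, the force, the opening and the grip force at its end, in the units of the state.
- observe(): the state, without advancing time (a new reading comes with each control period).
- read_camera(name): name is "side" or "top"; returns a dict with "pixels" (400x640x3 uint8, blue, green, red), "K" (3x3 intrinsics, pixels), "rvec" (rotation vector, rad) and "tvec" (3), from world to camera coordinates, as OpenCV has them. Camera axes: x right, y down, z forward; pixel columns grow to the right and rows downward; lengths in m; the calibration is good to about 2 mm. A picture is of the moment at which its call begins. There is no depth.
- hand_in(): hands the job in; it is judged then, once.
Trained networks look in a picture, given as the dict that the camera call returned (one of the last four; its "shot" number tells which), for a name from the list of things; names that differ only in an ending like _2 or _b are one class to them, and where a whole thing is asked for, a point or a joint stands for the part that bears it (a point fixed in the world has none). Each returns a list of dicts, best first, with "confidence" (0 to 1); they miss things now and then, are a little off and sometimes report something else, mostly with a low value. They report only what shows in the picture. A call takes as long as a camera call. They do not tell look-alikes from the thing itself.
- boxes_of(picture, query): "point" ([x, y, z] in m, in world coordinates, good to about 4 mm: the middle of the surface that is visible of it).
- trace(picture, query): "pixels" (400x640 bool, what is visible of it).
- mark_of(picture, query): "point" ([x, y, z] in m, in world coordinates, good to about 4 mm: a listed point, or the origin of a listed thing).
The state is a dict: "time": time; "qpos": joint angles; "qvel": joint speeds; "joint_efforts": joint torques, N m; "tool_pos": TCP position; "tool_rot": TCP orientation; "contact_force": force on the tool from outside, world axes, zero at the start; "torque": the same for the moment, N m; "opening": finger opening in m; "grip_force": force on a finger pad.
Only numpy, scipy, OpenCV 4.12 (cv2) and the standard library are available. Lean on these libraries where they do the work, as an engineer would, in place of code of your own. Each camera call takes 0.05 s, during which the arm holds its last target. There are 200 camera calls.

## Task

Pack the open insulated carrier for the courier: lay the flat cool pack on its floor, stand the rack of microtubes lengthwise on top of the cool pack with its whole foot on the pack, and stand the specimen pot upright on the floor beside the pack. Lower each thing into place rather than dropping it, keep the rack and the pot upright all the way, then close the lid fully. Leave everything else on the bench where it is.

Things in the scene. Friction and masses are not known exactly. Their poses are not given: they have to be found in the camera images.
- box: the carrier: white insulated open box, fixed on the bench to the robot's left. Outside 220 (x) by 265 (y) mm, rim 99 mm high; walls and floor 15 mm thick, inside 190 by 235 mm, 84 mm deep. Origin at the centre of its underside, z up; +x is the hinge side, pointing roughly to world +y
- box_in (a point): centre of the carrier's inner floor, axes as the carrier's. The pot fits easily beside the cool pack if the pack lies lengthwise (along y) nearer to one long side than the middle
- box_hinge (a point): middle of the lid's hinge line: outer top edge of the +x wall, 110 mm in x from the carrier's centre, 99 mm above the bench; the hinge runs along the carrier's y
- lid (a joint): opening angle of the lid: 0 closed flat on the rim, stop at 1.8; starts open a little past upright (1.6 to 1.75). The hinge is stiff: the lid stays wherever it is left and must be pushed all the way down, with up to about 3 N near its free edge; it does not latch
- lid_edge (a point): middle of the grey lid's free edge, on its outer (top) face. Slab 18 mm thick, 270 mm wide, free edge 226 mm from the hinge line, with a 90 mm wide tab 11 mm beyond it. Closed, its underside lies on the rim and its top is 117 mm above the bench. Open, the outer face looks away from the box (box +x): push it over and down from there
- pack: cool pack, a hard flat pale plastic slab 160 mm (x) by 65 mm (y) by 22 mm high with a small round filler plug in one end, 230 g; lies flat on the bench. Origin at the centre of its underside, z up. Same either way up and either way round; grasp across the 65 mm
- rack: small white rack with ten capped microtubes in two rows of five. Its block is 110 mm (x) by 46 mm (y) by 30 mm high; the tubes, in the middle, rise to 50 mm; 110 g. Origin at the centre of its underside, z up, upright on the bench. Grasp the block across the 46 mm
- pot: specimen pot with a paper label and a ribbed white screw cap, standing upright: body 46 mm across and 48 mm high, cap 50 mm across above it, 62 mm high in all, 75 g. Origin at the centre of its underside, z up
- timer: bystander, leave alone: square white bench timer, 70 x 70 x 20 mm, with a grey display and three keys; origin at the centre of its underside
- dishes: bystander, leave alone: two stacked flat clear round culture dishes, 90 mm across, 31 mm high together; origin at the centre of its underside
- slidebox: bystander, leave alone: white slide box with a grey seam and paper label on top, 85 x 100 x 32 mm; origin at the centre of its underside
- reagent: bystander, leave alone: slim brown glass bottle, 44 mm across, 105 mm high; origin at the centre of its underside
- marker: bystander, leave alone: white marker pen with a black cap, 130 mm long, 15 mm thick, lying flat; origin at the centre of its underside
Mind the look-alikes: they are no part of the job. What is shaped like the pot but red is not meant. Leave any blue look-alike of the rack alone.

How it is judged:
By the outcome, as a careful person would: the job done as asked, in the order asked, and still so for the second after the job is handed in, with the robot touching nothing.
It also fails if it takes over 72 s, if anything falls off the work surface, if the arm or the gripper's body presses on something with over 40 N, if the wrist force passes 120 N, or if a joint passes its speed limit or range.

## Working session

There is one attempt and no reset: what is moved stays moved. The work goes in short steps, Python scripts to look and compute and a tool call to move; the robot and the scene stay as the last step left them, time stands still between calls to the robot, and variables do not carry over. Pictures are saved under pics/ and viewed, at most 10 in all, crops included, and the job is handed in when it is done.

Besides the shell and the picture viewer there is one more tool, called after "Request:" as a command line: name --argument value ..., lists and objects as JSON in quotes. arm_command: Moves the arm, as the interface text tells. Its arguments: {"type":"object","properties":{"series":{"type":"array"},"hand":{"type":"number"},"squeeze":{"type":"number"}},"required":["series"]}

```bash
mkdir -p pics; cat > h.py <<'E'
from cell import *
import numpy as np, cv2
from scipy.spatial.transform import Rotation as R
def ray(p,uv,z):
    Rm=cv2.Rodrigues(np.array(p["rvec"],float))[0];t=np.array(p["tvec"],float).ravel()
    c=-Rm.T@t; d=Rm.T@np.linalg.inv(np.array(p["K"]))@np.array([uv[0],uv[1],1.])
    return c+d*(z-c[2])/d[2]
def rect(p,mask,z):
    # footprint rectangle of a mask assumed at height z
    ys,xs=np.nonzero(mask); c=cv2.convexHull(np.stack([xs,ys],1).astype(np.int32)).reshape(-1,2)
    w=np.array([ray(p,q,z)[:2] for q in c],np.float32)
    r=cv2.minAreaRect(w*1000); return r, cv2.boxPoints(r)
E
python3 - <<'E'
from h import *
np.set_printoptions(precision=4,suppress=True)
ps={}
for n in("top","side"):
    p=read_camera(n);ps[n]=p;cv2.imwrite(f"pics/{n}0.png",p["pixels"])
    Rm=cv2.Rodrigues(np.array(p["rvec"],float))[0];print(n,"cam",-Rm.T@np.array(p["tvec"]).ravel())
    for q in("box","box_in","box_hinge","lid_edge","pack","rack","pot","timer","dishes","slidebox","reagent","marker"):
        print(n,q,[(np.round(d["point"],4).tolist(),round(d["confidence"],2)) for d in mark_of(p,q)][:3])
p=ps["top"]
for q,z in(("pack",.022),("rack",.03),("pot",.062),("box",.099)):
    for d in trace(p,q)[:3]:
        if d["pixels"].sum()>20:
            r,b=rect(p,d["pixels"],z);ys,xs=np.nonzero(d["pixels"]);print(q,round(d["confidence"],2),r,(xs.mean(),ys.mean()),p["pixels"][d["pixels"]].mean(0))
s=observe();print(s["tool_pos"],s["tool_rot"])
try: print(finger_overhang)
except Exception as e: print(e)
E
```

```text
top cam [ 0.3284 -0.0965  1.1843]
top box [([0.5368, 0.2092, -0.0042], 0.76)]
top box_in [([0.5381, 0.2086, 0.0174], 0.83)]
top box_hinge []
top lid_edge [([0.551, 0.361, 0.321], 0.95)]
top pack [([0.6008, -0.2925, 0.0005], 0.62)]
top rack [([0.2502, -0.3446, -0.0016], 0.94), ([0.4517, -0.0971, -0.0033], 0.69)]
top pot [([0.6327, 0.0259, -0.0037], 0.93), ([0.6219, -0.0843, 0.0031], 0.54)]
top timer [([0.4771, -0.3032, 0.0016], 0.59)]
top dishes [([0.5378, 0.2072, 0.0144], 0.75), ([0.7705, -0.0181, 0.0007], 0.64)]
top slidebox [([0.7526, -0.1991, -0.0029], 0.64)]
top reagent [([0.5714, -0.4947, 0.0019], 0.77), ([0.4777, -0.2997, 0.0025], 0.28), ([0.5353, 0.2103, -0.0065], 0.18)]
top marker [([0.3532, -0.1975, -0.0003], 0.7), ([0.5506, 0.3585, 0.3243], 0.41)]
side cam [ 0.0568 -1.099   0.8614]
side box [([0.5372, 0.2088, 0.0016], 0.56), ([0.6067, -0.292, -0.0028], 0.45)]
side box_in [([0.5369, 0.2123, 0.0192], 0.57), ([0.5502, 0.3217, 0.0988], 0.56), ([0.3472, -0.196, -0.0027], 0.38)]
side box_hinge [([0.5477, 0.3214, 0.0989], 0.56)]
side lid_edge [([0.5509, 0.3572, 0.3234], 0.69)]
sid
[... 1378 characters left out ...]
91.14245014245014)) [ 57.641   64.7265 163.8575]
pot 0.75 ((623.5012817382812, 18.12549591064453), (64.36064910888672, 49.92213821411133), 32.6747932434082) (np.float64(281.45569620253167), np.float64(150.08860759493672)) [ 55.9595  63.5215 155.8   ]
pot 0.72 ((615.744873046875, -85.02049255371094), (46.10296630859375, 60.447933197021484), 89.18983459472656) (np.float64(322.2), np.float64(152.47671232876712)) [157.9863 156.011  160.0164]
box 0.68 ((572.473876953125, 275.7696533203125), (417.2593688964844, 338.29595947265625), 80.16039276123047) (np.float64(172.33222572963393), np.float64(178.05770615273855)) [120.3804 120.0346 122.9667]
[ 0.18   -0.4932  0.2923] [3.1415 0.     0.3498]
0.0655
```

View pics/top0.png

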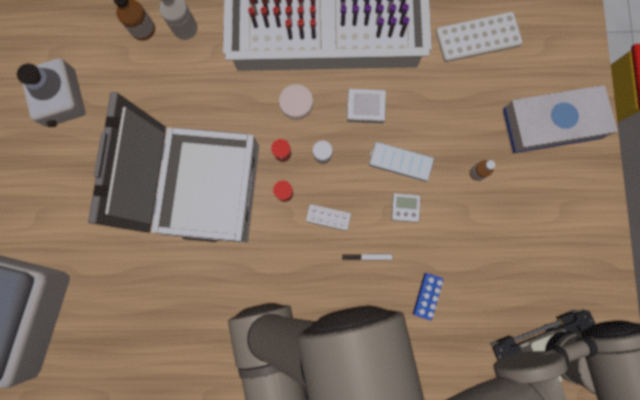

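View pics/side0.png

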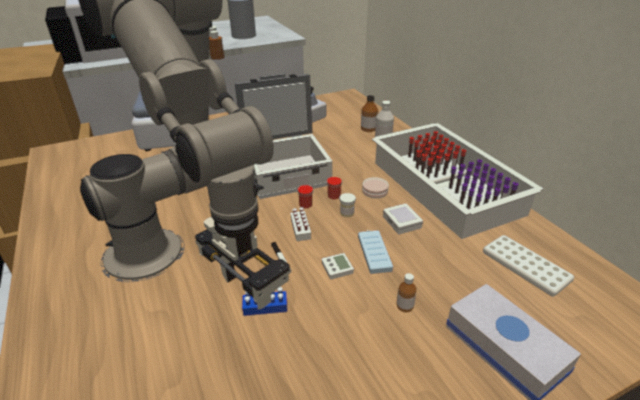

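The top view shows the white pot at (322,151), the white rack at (328,217) and the pack at (401,162). The carrier is at (205,185) with its lid on the left (+y) side. The look-alikes are the red pots at (281,150) and (283,190) and the blue rack at (428,297). The side view agrees.

```bash
cat >> h.py <<'E'
OV=.0655
def plan(*tg):
    """tg: (tip xyz m, yaw deg, tilt about tool x deg) -> rows relative to the present pose"""
    s=observe(); p0=np.array(s["tool_pos"]); R0=R.from_euler("xyz",s["tool_rot"])
    for tip,yaw,tx in tg:
        Rt=R.from_euler("xyz",[np.pi,0,np.radians(yaw)])*R.from_rotvec([np.radians(tx),0,0])
        tcp=np.array(tip)-Rt.apply([0,0,OV])
        print(np.round(R0.inv().apply(tcp-p0)*1000,1),np.round(np.degrees((R0.inv()*Rt).as_rotvec()),1))
    print(round(s["time"],2),np.round(p0,4),np.round(s["tool_rot"],3),np.round(s["contact_force"],1),s["opening"],s["grip_force"])
BC=np.array([.537,.2095]); BA=np.radians(84.1)
def bx(x,y,z):
    c,s=np.cos(BA),np.sin(BA); return [BC[0]+c*x-s*y,BC[1]+s*x+c*y,z]
E
python3 - <<'E'
from h import *
p=read_camera("top")
im=p["pixels"][110:260,85:275]; cv2.imwrite("pics/box1.png",cv2.resize(im,None,fx=4,fy=4,interpolation=cv2.INTER_CUBIC))
for c in [(-110,-132.5),(-110,132.5),(-95,-117.5),(-95,117.5),(95,117.5),(95,-117.5)]:
    q=np.array(bx(c[0]/1e3,c[1]/1e3,.099)); uv=cv2.projectPoints(q[None],p["rvec"],p["tvec"],p["K"],None)[0].ravel()
    print(c,uv,(uv-[85,110])*4)
plan(([.601,-.293,.15],73.6,0),([.601,-.293,.013],73.6,0))
E
```

```text
(-110, -132.5) [252.9742704  133.51985394] [671.89708162  94.07941576]
(-110, 132.5) [240.38871899 239.43123705] [621.55487596 517.72494819]
(-95, -117.5) [246.33022225 138.80983524] [645.32088899 115.23934094]
(-95, 117.5) [234.98447389 232.66370299] [599.93789555 490.65481195]
(95, 117.5) [157.70441396 225.51795539] [290.81765585 462.07182158]
(95, -117.5) [171.37234316 132.43271303] [345.48937265  89.7308521 ]
[464.2 -43.8  76.7] [  0.    0.  -53.6]
[464.2 -43.8 213.7] [  0.    0.  -53.6]
1.55 [ 0.18   -0.4932  0.2922] [3.142 0.    0.35 ] [-0.3 -0.7 -0.4] 0.09207580209809833 0.0
```

View pics/box1.png

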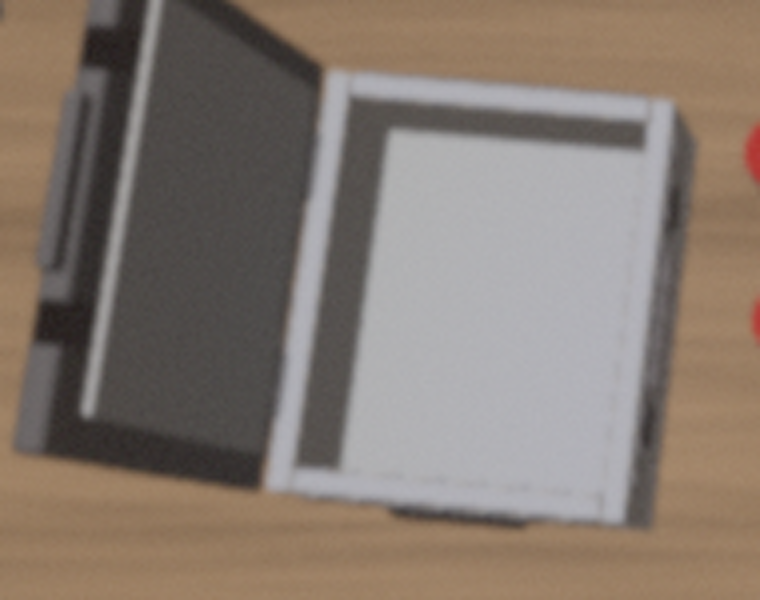

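The close-up shows the carrier rim about 1 px right of and below the prediction, so I shift the centre to (0.535, 0.208) at 84.4°. Next is the pack grasp.

Request:
arm_command --series '[{"x": 464,"y": -44,"z": 60,"rz": -53.6},{"x": 464,"y": -44,"z": 60,"rz": -53.6},{"x": 464,"y": -44,"z": 60,"rz": -53.6},{"x": 464,"y": -44,"z": 60,"rz": -53.6},{"x": 464,"y": -44,"z": 60,"rz": -53.6},{"x": 464,"y": -44,"z": 60,"rz": -53.6},{"x": 464,"y": -44,"z": 60,"rz": -53.6},{"x": 464,"y": -44,"z": 60,"rz": -53.6},{"x": 464,"y": -44,"z": 60,"rz": -53.6},{"x": 464,"y": -44,"z": 60,"rz": -53.6},{"x": 464,"y": -44,"z": 60,"rz": -53.6},{"x": 464,"y": -44,"z": 60,"rz": -53.6},{"x": 464,"y": -44,"z": 60,"rz": -53.6},{"x": 464,"y": -44,"z": 100,"rz": -53.6},{"x": 464,"y": -44,"z": 140,"rz": -53.6},{"x": 464,"y": -44,"z": 170,"rz": -53.6},{"x": 464,"y": -44,"z": 190,"rz": -53.6},{"x": 464,"y": -44,"z": 190,"rz": -53.6}]' --hand 91 --squeeze 40

```text
invalid input
```

```bash
sed -i 's/^BC=.*/BC=np.array([.535,.208]); BA=np.radians(84.4)/' h.py; python3 - <<'E'
from h import *
plan(([.601,-.293,.013],73.6,0))
print(observe()["qpos"])
E
```

```text
[464.2 -43.8 213.7] [  0.    0.  -53.6]
1.55 [ 0.18   -0.4932  0.2922] [3.142 0.    0.35 ] [-0.3 -0.7 -0.4] 0.09207580209809833 0.0
[-1.36698649e+00  3.42008603e-01  1.52409312e+00 -3.78796656e-06
  1.27541507e+00 -1.46019805e-01]
```

Request:
arm_command --series '[{"x": 464,"y": -44,"z": 60,"rx": 0,"ry": 0,"rz": -53.6},{"x": 464,"y": -44,"z": 60,"rx": 0,"ry": 0,"rz": -53.6},{"x": 464,"y": -44,"z": 60,"rx": 0,"ry": 0,"rz": -53.6},{"x": 464,"y": -44,"z": 60,"rx": 0,"ry": 0,"rz": -53.6},{"x": 464,"y": -44,"z": 60,"rx": 0,"ry": 0,"rz": -53.6},{"x": 464,"y": -44,"z": 60,"rx": 0,"ry": 0,"rz": -53.6},{"x": 464,"y": -44,"z": 60,"rx": 0,"ry": 0,"rz": -53.6},{"x": 464,"y": -44,"z": 60,"rx": 0,"ry": 0,"rz": -53.6},{"x": 464,"y": -44,"z": 60,"rx": 0,"ry": 0,"rz": -53.6},{"x": 464,"y": -44,"z": 60,"rx": 0,"ry": 0,"rz": -53.6},{"x": 464,"y": -44,"z": 60,"rx": 0,"ry": 0,"rz": -53.6},{"x": 464,"y": -44,"z": 60,"rx": 0,"ry": 0,"rz": -53.6},{"x": 464,"y": -44,"z": 100,"rx": 0,"ry": 0,"rz": -53.6},{"x": 464,"y": -44,"z": 140,"rx": 0,"ry": 0,"rz": -53.6},{"x": 464,"y": -44,"z": 170,"rx": 0,"ry": 0,"rz": -53.6},{"x": 464,"y": -44,"z": 190,"rx": 0,"ry": 0,"rz": -53.6},{"x": 464,"y": -44,"z": 190,"rx": 0,"ry": 0,"rz": -53.6}]' --hand 91 --squeeze 40

```text
time: 3.25
tool_pos: [0.598, -0.2933, 0.0994]
tool_rot: [-3.135, -0.001, 1.283]
contact_force: [-0.4, 0.2, -0.2]
opening: 0.0909
grip_force: 0.0
```

```bash
python3 - <<'E'
from h import *
plan(([.601,-.293,.013],73.6,0))
E
```

```text
[ 1.1  2.9 20.9] [-0.3 -0.1 -0.1]
3.25 [ 0.598  -0.2933  0.0994] [-3.135e+00 -1.000e-03  1.283e+00] [-0.4  0.2 -0.2] 0.09090894121320635 0.0
```

Request:
arm_command --series '[{"x": 0,"y": 0,"z": 12,"rx": 0,"ry": 0,"rz": 0},{"x": 0,"y": 0,"z": 24,"rx": 0,"ry": 0,"rz": 0},{"x": 0,"y": 0,"z": 24,"rx": 0,"ry": 0,"rz": 0},{"x": 0,"y": 0,"z": 24,"rx": 0,"ry": 0,"rz": 0}]'

```text
time: 3.65
tool_pos: [0.6008, -0.293, 0.0785]
tool_rot: [3.141, 0.0, 1.285]
contact_force: [-0.3, -0.4, -0.2]
opening: 0.0909
grip_force: 0.0
```

Request:
arm_command --series '[{"x": 0,"y": 0,"z": 0,"rx": 0,"ry": 0,"rz": 0},{"x": 0,"y": 0,"z": 0,"rx": 0,"ry": 0,"rz": 0},{"x": 0,"y": 0,"z": 0,"rx": 0,"ry": 0,"rz": 0},{"x": 0,"y": 0,"z": 0,"rx": 0,"ry": 0,"rz": 0},{"x": 0,"y": 0,"z": 0,"rx": 0,"ry": 0,"rz": 0},{"x": 0,"y": 0,"z": 0,"rx": 0,"ry": 0,"rz": 0}]' --hand 55

```text
time: 4.25
tool_pos: [0.601, -0.2929, 0.0786]
tool_rot: [3.141, 0.0, 1.285]
contact_force: [0.2, 0.3, 1.8]
opening: 0.0644
grip_force: 40.0
```

```bash
python3 - <<'E'
from h import *
t=lambda z,tx:(bx(-.032,0,z),-5.6,tx)
plan(t(.2,0))
E
```

```text
[ 430.6 -198.3 -187.2] [ 0.  -0.  79.2]
4.25 [ 0.601  -0.2929  0.0786] [3.141 0.    1.285] [0.2 0.3 1.8] 0.06440521396557841 39.97026085853577
```

Request:
arm_command --series '[{"x": 0,"y": 0,"z": -20,"rx": 0,"ry": 0,"rz": 0},{"x": 0,"y": 0,"z": -60,"rx": 0,"ry": 0,"rz": 0},{"x": 0,"y": 0,"z": -100,"rx": 0,"ry": 0,"rz": 0},{"x": 20,"y": -9,"z": -140,"rx": 0,"ry": 0,"rz": 3},{"x": 50,"y": -23,"z": -170,"rx": 0,"ry": 0,"rz": 9},{"x": 90,"y": -41,"z": -187,"rx": 0,"ry": 0,"rz": 15},{"x": 130,"y": -60,"z": -187,"rx": 0,"ry": 0,"rz": 22},{"x": 170,"y": -78,"z": -187,"rx": 0,"ry": 0,"rz": 29},{"x": 210,"y": -97,"z": -187,"rx": 0,"ry": 0,"rz": 36},{"x": 250,"y": -115,"z": -187,"rx": 0,"ry": 0,"rz": 43},{"x": 290,"y": -134,"z": -187,"rx": 0,"ry": 0,"rz": 50},{"x": 330,"y": -152,"z": -187,"rx": 0,"ry": 0,"rz": 57},{"x": 370,"y": -170,"z": -187,"rx": 0,"ry": 0,"rz": 64},{"x": 400,"y": -184,"z": -187,"rx": 0,"ry": 0,"rz": 70},{"x": 420,"y": -193,"z": -187,"rx": 0,"ry": 0,"rz": 75},{"x": 431,"y": -198,"z": -187,"rx": 0,"ry": 0,"rz": 79.2},{"x": 431,"y": -198,"z": -187,"rx": 0,"ry": 0,"rz": 79.2},{"x": 431,"y": -198,"z": -187,"rx": 0,"ry": 0,"rz": 79.2}]'

```text
time: 6.05
tool_pos: [0.532, 0.1762, 0.2648]
tool_rot: [3.141, 0.001, -0.094]
contact_force: [-0.6, -0.6, -3.1]
opening: 0.0645
grip_force: 40.0
```

```bash
python3 - <<'E'
from h import *
t=lambda z,tx:(bx(-.032,0,z),-5.6,tx)
plan(t(.1,-6),t(.05,-6),t(.0325,-6))
p=read_camera("side");im=p["pixels"][100:250,180:400]
cv2.imwrite("pics/s2.png",cv2.resize(im,None,fx=3,fy=3))
E
```

```text
[-0.  -6.9 99.6] [-6.   0.   0.2]
[  0.   -6.9 149.6] [-6.   0.   0.2]
[  0.   -7.  167.1] [-6.   0.   0.2]
6.05 [0.532  0.1762 0.2648] [ 3.141e+00  1.000e-03 -9.400e-02] [-0.6 -0.6 -3.1] 0.06451548332475812 39.96741771697998
```

View pics/s2.png

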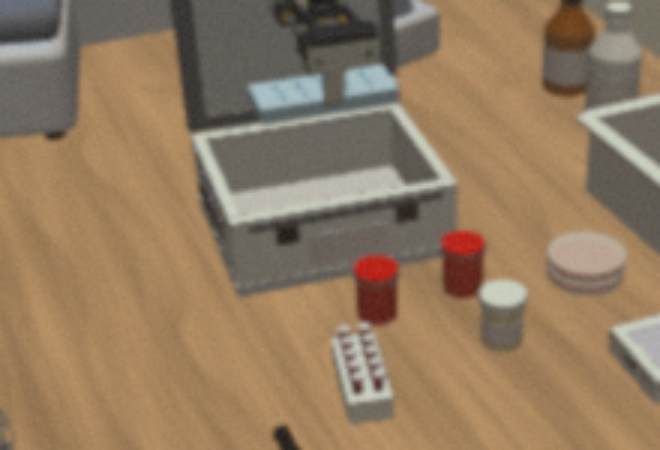

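The pack hangs level above the carrier, at about (325,90) in the crop. I lower it slightly tilted.

Request:
arm_command --series '[{"x": 0,"y": -2,"z": 30,"rx": -2,"ry": 0,"rz": 0},{"x": 0,"y": -5,"z": 65,"rx": -4,"ry": 0,"rz": 0},{"x": 0,"y": -7,"z": 100,"rx": -6,"ry": 0,"rz": 0},{"x": 0,"y": -7,"z": 120,"rx": -6,"ry": 0,"rz": 0},{"x": 0,"y": -7,"z": 135,"rx": -6,"ry": 0,"rz": 0},{"x": 0,"y": -7,"z": 148,"rx": -6,"ry": 0,"rz": 0},{"x": 0,"y": -7,"z": 158,"rx": -6,"ry": 0,"rz": 0},{"x": 0,"y": -7,"z": 164,"rx": -6,"ry": 0,"rz": 0},{"x": 0,"y": -7,"z": 164,"rx": -6,"ry": 0,"rz": 0},{"x": 0,"y": -7,"z": 164,"rx": -6,"ry": 0,"rz": 0}]'

```text
time: 7.1
tool_pos: [0.5332, 0.1834, 0.1017]
tool_rot: [3.037, -0.001, -0.097]
contact_force: [0.4, 0.6, -1.8]
opening: 0.0646
grip_force: 40.0
```

```bash
python3 - <<'E'
from h import *
t=lambda z,tx:(bx(-.032,0,z),-5.6,tx)
plan(t(.0313,-6))
E
```

```text
[-0.6 -0.1  5.3] [-0.  -0.1  0. ]
7.1 [0.5332 0.1834 0.1017] [ 3.037e+00 -1.000e-03 -9.700e-02] [ 0.4  0.6 -1.8] 0.06459562868188111 39.967403411865234
```

Request:
arm_command --series '[{"x": 0,"y": 0,"z": 2,"rx": 0,"ry": 0,"rz": 0},{"x": 0,"y": 0,"z": 3.5,"rx": 0,"ry": 0,"rz": 0},{"x": 0,"y": 0,"z": 4.5,"rx": 0,"ry": 0,"rz": 0},{"x": 0,"y": 0,"z": 5.3,"rx": 0,"ry": 0,"rz": 0},{"x": 0,"y": 0,"z": 5.3,"rx": 0,"ry": 0,"rz": 0}]'

```text
time: 7.6
tool_pos: [0.5329, 0.1829, 0.0964]
tool_rot: [3.037, -0.0, -0.097]
contact_force: [-1.9, -0.1, 2.5]
opening: 0.0646
grip_force: 40.0
```

Request:
arm_command --series '[{"x": 0,"y": 0,"z": 0,"rx": 0,"ry": 0,"rz": 0},{"x": 0,"y": 0,"z": 0,"rx": 0,"ry": 0,"rz": 0},{"x": 0,"y": 0,"z": 0,"rx": 1,"ry": 0,"rz": 0},{"x": 0,"y": 0,"z": 0,"rx": 2,"ry": 0,"rz": 0},{"x": 0,"y": 0,"z": 0,"rx": 2,"ry": 0,"rz": 0}]' --squeeze 3

```text
time: 8.1
tool_pos: [0.5327, 0.1825, 0.0956]
tool_rot: [3.072, 0.001, -0.098]
contact_force: [0.9, 0.1, -2.5]
opening: 0.0652
grip_force: 3.0
```

Request:
arm_command --series '[{"x": 0,"y": 0,"z": 0,"rx": 0,"ry": 0,"rz": 0},{"x": 0,"y": 0,"z": 0,"rx": 0,"ry": 0,"rz": 0},{"x": 0,"y": 0,"z": 0,"rx": 0,"ry": 0,"rz": 0},{"x": 0,"y": 0,"z": 0,"rx": 0,"ry": 0,"rz": 0}]' --hand 69

```text
time: 8.5
tool_pos: [0.5329, 0.183, 0.0961]
tool_rot: [3.072, -0.0, -0.097]
contact_force: [-0.3, 0.3, -0.3]
opening: 0.0688
grip_force: 0.0
```

Request:
arm_command --series '[{"x": 0,"y": 0,"z": -20,"rx": 0,"ry": 0,"rz": 0},{"x": 0,"y": 0,"z": -60,"rx": 0,"ry": 0,"rz": 0},{"x": 0,"y": 0,"z": -110,"rx": 0,"ry": 0,"rz": 0},{"x": 0,"y": 0,"z": -150,"rx": 4,"ry": 0,"rz": 0},{"x": 0,"y": 0,"z": -150,"rx": 4,"ry": 0,"rz": 0},{"x": 0,"y": 0,"z": -150,"rx": 4,"ry": 0,"rz": 0}]'

```text
time: 9.1
tool_pos: [0.5339, 0.1931, 0.2465]
tool_rot: [-3.141, -0.002, -0.097]
contact_force: [-0.1, -0.1, 0.1]
opening: 0.0689
grip_force: 0.0
```

```bash
python3 - <<'E'
from h import *
plan(([.452,-.0985,.2],76,0),([.452,-.0985,.01],76,0))
E
```

```text
[-53.2 298.2 -19.1] [  0.1  -0.1 -81.6]
[-53.6 298.2 170.9] [  0.1  -0.1 -81.6]
9.1 [0.5339 0.1931 0.2465] [-3.141e+00 -2.000e-03 -9.700e-02] [-0.1 -0.1  0.1] 0.06891783560211981 0.0
```

Request:
arm_command --series '[{"x": -53,"y": 298,"z": -19,"rx": 0,"ry": 0,"rz": -81.6},{"x": -53,"y": 298,"z": -19,"rx": 0,"ry": 0,"rz": -81.6},{"x": -53,"y": 298,"z": -19,"rx": 0,"ry": 0,"rz": -81.6},{"x": -53,"y": 298,"z": -19,"rx": 0,"ry": 0,"rz": -81.6},{"x": -53,"y": 298,"z": -19,"rx": 0,"ry": 0,"rz": -81.6},{"x": -53,"y": 298,"z": -19,"rx": 0,"ry": 0,"rz": -81.6},{"x": -53,"y": 298,"z": -19,"rx": 0,"ry": 0,"rz": -81.6},{"x": -53,"y": 298,"z": -19,"rx": 0,"ry": 0,"rz": -81.6},{"x": -53,"y": 298,"z": -19,"rx": 0,"ry": 0,"rz": -81.6},{"x": -53,"y": 298,"z": -19,"rx": 0,"ry": 0,"rz": -81.6},{"x": -53,"y": 298,"z": -19,"rx": 0,"ry": 0,"rz": -81.6},{"x": -53,"y": 298,"z": 20,"rx": 0,"ry": 0,"rz": -81.6},{"x": -53,"y": 298,"z": 60,"rx": 0,"ry": 0,"rz": -81.6},{"x": -53,"y": 298,"z": 100,"rx": 0,"ry": 0,"rz": -81.6},{"x": -53,"y": 298,"z": 110,"rx": 0,"ry": 0,"rz": -81.6},{"x": -53,"y": 298,"z": 110,"rx": 0,"ry": 0,"rz": -81.6}]' --hand 80 --squeeze 25

```text
time: 10.7
tool_pos: [0.4513, -0.0977, 0.1342]
tool_rot: [-3.137, -0.0, 1.326]
contact_force: [-0.2, -0.3, 1.0]
opening: 0.0796
grip_force: 0.0
```

```bash
python3 - <<'E'
from h import *
plan(([.452,-.0985,.006],76,0))
p=read_camera("top")
r=[np.round(rect(p,d["pixels"],.037)[0][i],1) for d in trace(p,"pack")[:1] for i in(0,1,2)];print(r,(bx(-.032,0,0)))
im=p["pixels"][110:260,150:390]
cv2.imwrite("pics/t3.png",cv2.resize(im,None,fx=3,fy=3))
E
```

```text
[-0.6  1.1 62.7] [-0.3 -0.  -0. ]
10.7 [ 0.4513 -0.0977  0.1342] [-3.137 -0.     1.326] [-0.2 -0.3  1. ] 0.07959618659767674 0.0
[array([530.6, 175.9]), array([ 70.2, 163.7]), np.float64(84.4)] [np.float64(0.5318773472077073), np.float64(0.1761527232005814), 0]
```

View pics/t3.png

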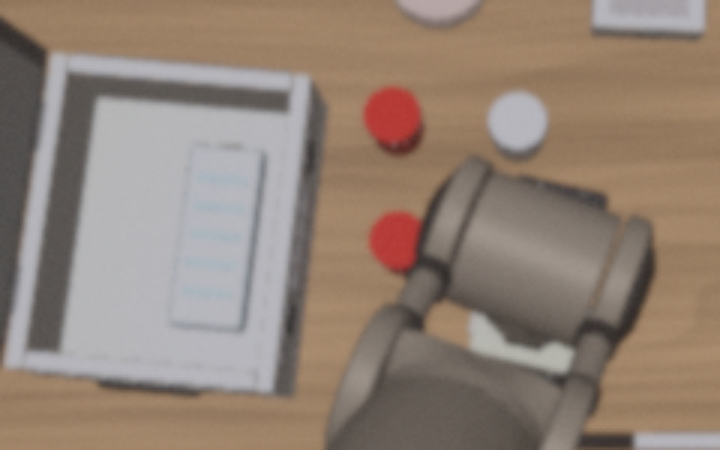

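The pack lies flat in the carrier at crop (218,236), aligned and on target. Now I grasp the rack.

Request:
arm_command --series '[{"x": 0,"y": 0,"z": 25,"rx": 0,"ry": 0,"rz": 0},{"x": 0,"y": 0,"z": 48,"rx": 0,"ry": 0,"rz": 0},{"x": 0,"y": 0,"z": 64,"rx": 0,"ry": 0,"rz": 0},{"x": 0,"y": 0,"z": 64,"rx": 0,"ry": 0,"rz": 0},{"x": 0,"y": 0,"z": 64,"rx": 0,"ry": 0,"rz": 0}]'

```text
time: 11.3
tool_pos: [0.4532, -0.0985, 0.073]
tool_rot: [3.139, 0.0, 1.327]
contact_force: [-0.5, -0.1, 0.6]
opening: 0.0802
grip_force: 0.0
```

Request:
arm_command --series '[{"x": 0,"y": 0,"z": 0,"rx": 0,"ry": 0,"rz": 0},{"x": 0,"y": 0,"z": 0,"rx": 0,"ry": 0,"rz": 0},{"x": 0,"y": 0,"z": 0,"rx": 0,"ry": 0,"rz": 0},{"x": 0,"y": 0,"z": 0,"rx": 0,"ry": 0,"rz": 0},{"x": 0,"y": 0,"z": 0,"rx": 0,"ry": 0,"rz": 0},{"x": 0,"y": 0,"z": 0,"rx": 0,"ry": 0,"rz": 0},{"x": 0,"y": 0,"z": 0,"rx": 0,"ry": 0,"rz": 0}]' --hand 36

```text
time: 12.0
tool_pos: [0.4525, -0.0983, 0.0719]
tool_rot: [3.141, 0.0, 1.327]
contact_force: [0.3, 0.3, 4.5]
opening: 0.0458
grip_force: 25.0
```

```bash
python3 - <<'E'
from h import *
t=lambda z,tx:([.5315,.1755,z],-5.6,tx)
plan(t(.2,0))
E
```

```text
[ 284.7   10.8 -193.7] [ 0.1 -0.  81.6]
12.0 [ 0.4525 -0.0983  0.0719] [3.141 0.    1.327] [0.3 0.3 4.5] 0.045825152219899946 24.998724460601807
```

Request:
arm_command --series '[{"x": 0,"y": 0,"z": -15,"rx": 0,"ry": 0,"rz": 0},{"x": 0,"y": 0,"z": -45,"rx": 0,"ry": 0,"rz": 0},{"x": 0,"y": 0,"z": -85,"rx": 0,"ry": 0,"rz": 0},{"x": 5,"y": 0,"z": -125,"rx": 0,"ry": 0,"rz": 3},{"x": 20,"y": 1,"z": -160,"rx": 0,"ry": 0,"rz": 8},{"x": 45,"y": 2,"z": -183,"rx": 0,"ry": 0,"rz": 15},{"x": 75,"y": 3,"z": -193,"rx": 0,"ry": 0,"rz": 22},{"x": 105,"y": 4,"z": -194,"rx": 0,"ry": 0,"rz": 29},{"x": 135,"y": 5,"z": -194,"rx": 0,"ry": 0,"rz": 36},{"x": 165,"y": 6,"z": -194,"rx": 0,"ry": 0,"rz": 43},{"x": 195,"y": 7,"z": -194,"rx": 0,"ry": 0,"rz": 50},{"x": 222,"y": 8,"z": -194,"rx": 0,"ry": 0,"rz": 57},{"x": 245,"y": 9,"z": -194,"rx": 0,"ry": 0,"rz": 64},{"x": 265,"y": 10,"z": -194,"rx": 0,"ry": 0,"rz": 71},{"x": 278,"y": 11,"z": -194,"rx": 0,"ry": 0,"rz": 77},{"x": 285,"y": 11,"z": -194,"rx": 0,"ry": 0,"rz": 81.6},{"x": 285,"y": 11,"z": -194,"rx": 0,"ry": 0,"rz": 81.6},{"x": 285,"y": 11,"z": -194,"rx": 0,"ry": 0,"rz": 81.6}]'

```text
time: 13.8
tool_pos: [0.5313, 0.1756, 0.265]
tool_rot: [3.141, 0.001, -0.095]
contact_force: [-0.1, -0.0, -1.4]
opening: 0.0458
grip_force: 25.0
```

```bash
python3 - <<'E'
from h import *
t=lambda z,tx:([.5315,.1755,z],-5.6,tx)
plan(t(.05,0),t(.043,0))
p=read_camera("side")
print([np.round(d["point"],4) for d in mark_of(p,"rack")[:3]], [np.round(d["point"],4) for d in mark_of(p,"pack")[:2]])
im=p["pixels"][60:210,200:400]
cv2.imwrite("pics/s4.png",cv2.resize(im,None,fx=3,fy=3))
E
```

```text
[ 4.000e-01 -1.000e-01  1.495e+02] [0.  0.1 0.2]
[ 5.000e-01 -1.000e-01  1.565e+02] [0.  0.1 0.2]
13.8 [0.5313 0.1756 0.265 ] [ 3.141e+00  1.000e-03 -9.500e-02] [-0.1 -0.  -1.4] 0.045791574176309115 24.996871948242188
[array([0.5329, 0.1737, 0.1923]), array([ 0.2532, -0.3506, -0.0032])] []
```

View pics/s4.png

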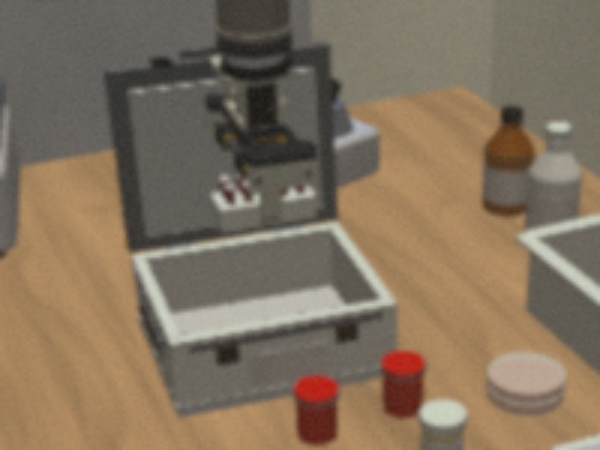

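The rack is held upright over the carrier, at crop (265,205). I lower it onto the pack.

Request:
arm_command --series '[{"x": 0,"y": 0,"z": 20,"rx": 0,"ry": 0,"rz": 0},{"x": 0,"y": 0,"z": 50,"rx": 0,"ry": 0,"rz": 0},{"x": 0,"y": 0,"z": 85,"rx": 0,"ry": 0,"rz": 0},{"x": 0,"y": 0,"z": 115,"rx": 0,"ry": 0,"rz": 0},{"x": 0,"y": 0,"z": 135,"rx": 0,"ry": 0,"rz": 0},{"x": 0,"y": 0,"z": 146,"rx": 0,"ry": 0,"rz": 0},{"x": 0,"y": 0,"z": 151,"rx": 0,"ry": 0,"rz": 0},{"x": 0,"y": 0,"z": 153,"rx": 0,"ry": 0,"rz": 0},{"x": 0,"y": 0,"z": 154.5,"rx": 0,"ry": 0,"rz": 0},{"x": 0,"y": 0,"z": 156,"rx": 0,"ry": 0,"rz": 0},{"x": 0,"y": 0,"z": 156,"rx": 0,"ry": 0,"rz": 0}]'

```text
time: 15.05
tool_pos: [0.5319, 0.1758, 0.1101]
tool_rot: [-3.141, -0.001, -0.097]
contact_force: [-0.5, 0.3, -1.2]
opening: 0.0459
grip_force: 25.0
```

Request:
arm_command --series '[{"x": 0,"y": 0,"z": 0.5,"rx": 0,"ry": 0,"rz": 0},{"x": 0,"y": 0,"z": 1,"rx": 0,"ry": 0,"rz": 0},{"x": 0,"y": 0,"z": 1.3,"rx": 0,"ry": 0,"rz": 0},{"x": 0,"y": 0,"z": 1.3,"rx": 0,"ry": 0,"rz": 0}]'

```text
time: 15.45
tool_pos: [0.5318, 0.1758, 0.1089]
tool_rot: [-3.142, -0.001, -0.097]
contact_force: [-1.3, -0.1, 5.5]
opening: 0.0457
grip_force: 25.0
```

Request:
arm_command --series '[{"x": 0,"y": 0,"z": 0,"rx": 0,"ry": 0,"rz": 0},{"x": 0,"y": 0,"z": 0,"rx": 0,"ry": 0,"rz": 0},{"x": 0,"y": 0,"z": 0,"rx": 0,"ry": 0,"rz": 0},{"x": 0,"y": 0,"z": 0,"rx": 0,"ry": 0,"rz": 0}]' --hand 58

```text
time: 15.85
tool_pos: [0.5316, 0.1757, 0.1081]
tool_rot: [3.141, 0.0, -0.097]
contact_force: [-0.0, 0.7, 0.1]
opening: 0.0578
grip_force: 0.0
```

Request:
arm_command --series '[{"x": 0,"y": 0,"z": -15,"rx": 0,"ry": 0,"rz": 0},{"x": 0,"y": 0,"z": -50,"rx": 0,"ry": 0,"rz": 0},{"x": 0,"y": 0,"z": -100,"rx": 0,"ry": 0,"rz": 0},{"x": 0,"y": 0,"z": -140,"rx": 0,"ry": 0,"rz": 0},{"x": 0,"y": 0,"z": -140,"rx": 0,"ry": 0,"rz": 0},{"x": 0,"y": 0,"z": -140,"rx": 0,"ry": 0,"rz": 0}]'

```text
time: 16.45
tool_pos: [0.5318, 0.1758, 0.249]
tool_rot: [-3.141, -0.002, -0.097]
contact_force: [-0.3, 0.2, -1.7]
opening: 0.0583
grip_force: 0.0
```

```bash
python3 - <<'E'
from h import *
plan(([.623,-.084,.15],84.4,0),([.623,-.084,.03],84.4,0))
E
```

```text
[115.9 249.7  33.6] [  0.1  -0.1 -90. ]
[115.7 249.8 153.6] [  0.1  -0.1 -90. ]
16.45 [0.5318 0.1758 0.249 ] [-3.141e+00 -2.000e-03 -9.700e-02] [-0.3  0.2 -1.7] 0.05826204637649802 0.0
```

Request:
arm_command --series '[{"x": 116,"y": 250,"z": 34,"rx": 0,"ry": 0,"rz": -90},{"x": 116,"y": 250,"z": 34,"rx": 0,"ry": 0,"rz": -90},{"x": 116,"y": 250,"z": 34,"rx": 0,"ry": 0,"rz": -90},{"x": 116,"y": 250,"z": 34,"rx": 0,"ry": 0,"rz": -90},{"x": 116,"y": 250,"z": 34,"rx": 0,"ry": 0,"rz": -90},{"x": 116,"y": 250,"z": 34,"rx": 0,"ry": 0,"rz": -90},{"x": 116,"y": 250,"z": 34,"rx": 0,"ry": 0,"rz": -90},{"x": 116,"y": 250,"z": 34,"rx": 0,"ry": 0,"rz": -90},{"x": 116,"y": 250,"z": 34,"rx": 0,"ry": 0,"rz": -90},{"x": 116,"y": 250,"z": 34,"rx": 0,"ry": 0,"rz": -90},{"x": 116,"y": 250,"z": 34,"rx": 0,"ry": 0,"rz": -90},{"x": 116,"y": 250,"z": 34,"rx": 0,"ry": 0,"rz": -90},{"x": 116,"y": 250,"z": 60,"rx": 0,"ry": 0,"rz": -90},{"x": 116,"y": 250,"z": 90,"rx": 0,"ry": 0,"rz": -90},{"x": 116,"y": 250,"z": 90,"rx": 0,"ry": 0,"rz": -90}]' --hand 85 --squeeze 15

```text
time: 17.95
tool_pos: [0.6201, -0.0837, 0.153]
tool_rot: [-3.131, -0.001, 1.471]
contact_force: [-0.4, 0.9, -0.4]
opening: 0.0851
grip_force: 0.0
```

```bash
python3 - <<'E'
from h import *
plan(([.623,-.084,.034],84.4,0))
p=read_camera("side");print([(np.round(d["point"],4),d["confidence"]) for d in mark_of(p,"pot")])
E
```

```text
[-0.1  3.5 53.5] [-0.6 -0.1 -0.1]
17.95 [ 0.6201 -0.0837  0.153 ] [-3.131e+00 -1.000e-03  1.471e+00] [-0.4  0.9 -0.4] 0.08507530321520756 0.0
[(array([ 5.211e-01,  1.410e-02, -5.000e-04]), 0.79), (array([ 0.6238, -0.0848, -0.0007]), 0.64), (array([ 0.6293,  0.023 , -0.0024]), 0.45)]
```

Request:
arm_command --series '[{"x": 0,"y": 0,"z": 20,"rx": 0,"ry": 0,"rz": 0},{"x": 0,"y": 0,"z": 42,"rx": 0,"ry": 0,"rz": 0},{"x": 0,"y": 0,"z": 59,"rx": 0,"ry": 0,"rz": 0},{"x": 0,"y": 0,"z": 59,"rx": 0,"ry": 0,"rz": 0},{"x": 0,"y": 0,"z": 59,"rx": 0,"ry": 0,"rz": 0}]'

```text
time: 18.55
tool_pos: [0.6236, -0.0845, 0.1007]
tool_rot: [3.14, 0.0, 1.473]
contact_force: [0.1, 0.1, 0.2]
opening: 0.0853
grip_force: 0.0
```

Request:
arm_command --series '[{"x": 0,"y": 0,"z": 0,"rx": 0,"ry": 0,"rz": 0},{"x": 0,"y": 0,"z": 0,"rx": 0,"ry": 0,"rz": 0},{"x": 0,"y": 0,"z": 0,"rx": 0,"ry": 0,"rz": 0},{"x": 0,"y": 0,"z": 0,"rx": 0,"ry": 0,"rz": 0},{"x": 0,"y": 0,"z": 0,"rx": 0,"ry": 0,"rz": 0},{"x": 0,"y": 0,"z": 0,"rx": 0,"ry": 0,"rz": 0},{"x": 0,"y": 0,"z": 0,"rx": 0,"ry": 0,"rz": 0}]' --hand 40

```text
time: 19.25
tool_pos: [0.623, -0.0843, 0.0995]
tool_rot: [3.141, 0.0, 1.474]
contact_force: [0.3, -0.9, 1.7]
opening: 0.0497
grip_force: 15.0
```

```bash
python3 - <<'E'
from h import *
plan((bx(.05,0,.19),84.4,0),(bx(.05,0,.049),84.4,0))
E
```

```text
[ 332.4 -115.8 -156.1] [0. 0. 0.]
[ 332.4 -115.9  -15.1] [0. 0. 0.]
19.25 [ 0.623  -0.0843  0.0995] [3.141 0.    1.474] [ 0.3 -0.9  1.7] 0.04966447300181172 15.000017881393433
```

Request:
arm_command --series '[{"x": 0,"y": 0,"z": -15,"rx": 0,"ry": 0,"rz": 0},{"x": 0,"y": 0,"z": -45,"rx": 0,"ry": 0,"rz": 0},{"x": 0,"y": 0,"z": -85,"rx": 0,"ry": 0,"rz": 0},{"x": 15,"y": -5,"z": -120,"rx": 0,"ry": 0,"rz": 0},{"x": 45,"y": -16,"z": -145,"rx": 0,"ry": 0,"rz": 0},{"x": 85,"y": -30,"z": -156,"rx": 0,"ry": 0,"rz": 0},{"x": 130,"y": -45,"z": -156,"rx": 0,"ry": 0,"rz": 0},{"x": 175,"y": -61,"z": -156,"rx": 0,"ry": 0,"rz": 0},{"x": 220,"y": -77,"z": -156,"rx": 0,"ry": 0,"rz": 0},{"x": 260,"y": -90,"z": -156,"rx": 0,"ry": 0,"rz": 0},{"x": 295,"y": -103,"z": -156,"rx": 0,"ry": 0,"rz": 0},{"x": 320,"y": -111,"z": -156,"rx": 0,"ry": 0,"rz": 0},{"x": 330,"y": -115,"z": -156,"rx": 0,"ry": 0,"rz": 0},{"x": 332,"y": -116,"z": -150,"rx": 0,"ry": 0,"rz": 0},{"x": 332,"y": -116,"z": -125,"rx": 0,"ry": 0,"rz": 0},{"x": 332,"y": -116,"z": -95,"rx": 0,"ry": 0,"rz": 0},{"x": 332,"y": -116,"z": -65,"rx": 0,"ry": 0,"rz": 0},{"x": 332,"y": -116,"z": -40,"rx": 0,"ry": 0,"rz": 0},{"x": 332,"y": -116,"z": -25,"rx": 0,"ry": 0,"rz": 0},{"x": 332,"y": -116,"z": -20,"rx": 0,"ry": 0,"rz": 0}]'

```text
time: 21.25
tool_pos: [0.5391, 0.2554, 0.1171]
tool_rot: [-3.138, 0.002, 1.472]
contact_force: [0.3, -0.1, -0.1]
opening: 0.0497
grip_force: 15.0
```

Request:
arm_command --series '[{"x": 0,"y": 0,"z": 1.5,"rx": 0,"ry": 0,"rz": 0},{"x": 0,"y": 0,"z": 3,"rx": 0,"ry": 0,"rz": 0},{"x": 0,"y": 0,"z": 4,"rx": 0,"ry": 0,"rz": 0},{"x": 0,"y": 0,"z": 4,"rx": 0,"ry": 0,"rz": 0},{"x": 0,"y": 0,"z": 4,"rx": 0,"ry": 0,"rz": 0}]'

```text
time: 21.75
tool_pos: [0.5398, 0.2575, 0.1158]
tool_rot: [3.141, -0.0, 1.474]
contact_force: [-0.6, -0.3, -0.9]
opening: 0.0493
grip_force: 15.0
```

Request:
arm_command --series '[{"x": 0,"y": 0,"z": 0.7,"rx": 0,"ry": 0,"rz": 0},{"x": 0,"y": 0,"z": 1.3,"rx": 0,"ry": 0,"rz": 0},{"x": 0,"y": 0,"z": 1.8,"rx": 0,"ry": 0,"rz": 0},{"x": 0,"y": 0,"z": 1.8,"rx": 0,"ry": 0,"rz": 0}]'

```text
time: 22.15
tool_pos: [0.5397, 0.2575, 0.1144]
tool_rot: [3.141, -0.0, 1.474]
contact_force: [-1.6, 0.8, 6.6]
opening: 0.0495
grip_force: 15.0
```

Request:
arm_command --series '[{"x": 0,"y": 0,"z": 0,"rx": 0,"ry": 0,"rz": 0},{"x": 0,"y": 0,"z": 0,"rx": 0,"ry": 0,"rz": 0},{"x": 0,"y": 0,"z": 0,"rx": 0,"ry": 0,"rz": 0},{"x": 0,"y": 0,"z": 0,"rx": 0,"ry": 0,"rz": 0}]' --hand 70

```text
time: 22.55
tool_pos: [0.5395, 0.2573, 0.1133]
tool_rot: [-3.141, 0.0, 1.474]
contact_force: [0.1, 0.7, -0.9]
opening: 0.0698
grip_force: 0.0
```

Request:
arm_command --series '[{"x": 0,"y": 0,"z": -15,"rx": 0,"ry": 0,"rz": 0},{"x": 0,"y": 0,"z": -50,"rx": 0,"ry": 0,"rz": 0},{"x": 0,"y": 0,"z": -95,"rx": 0,"ry": 0,"rz": 0},{"x": -15,"y": 0,"z": -140,"rx": 0,"ry": 0,"rz": 0},{"x": -40,"y": 0,"z": -180,"rx": 0,"ry": 0,"rz": 0},{"x": -60,"y": 0,"z": -220,"rx": 0,"ry": 0,"rz": 0},{"x": -60,"y": 0,"z": -260,"rx": 0,"ry": 0,"rz": 0},{"x": -60,"y": 0,"z": -300,"rx": 0,"ry": 0,"rz": 0},{"x": -60,"y": 0,"z": -310,"rx": 0,"ry": 0,"rz": 0},{"x": -60,"y": 0,"z": -310,"rx": 0,"ry": 0,"rz": 0},{"x": -60,"y": 0,"z": -310,"rx": 0,"ry": 0,"rz": 0}]'

```text
time: 23.65
tool_pos: [0.5335, 0.1977, 0.4217]
tool_rot: [-3.139, 0.001, 1.474]
contact_force: [0.3, -0.0, 0.4]
opening: 0.0698
grip_force: 0.0
```

```bash
python3 - <<'E'
from h import *
p=read_camera("top");q=read_camera("side")
for n in("box","rack","pack","pot","lid_edge"): print(n,[np.round(d["point"],3) for d in mark_of(p,n)[:3]],[np.round(d["point"],3) for d in mark_of(q,n)[:3]])
print("exp rack/pack",bx(-.032,0,.015),"pot",bx(.05,0,.015)); print(observe()["qpos"])
a=cv2.resize(p["pixels"][90:270,80:280],(600,540));cv2.imwrite("pics/t5.png",a)
plan((bx(.185,0,.36),84.4,0),(bx(.185,0,.29),84.4,0))
E
```

```text
box [array([ 0.538,  0.21 , -0.003])] [array([0.534, 0.208, 0.001]), array([0.549, 0.318, 0.1  ])]
rack [array([ 0.254, -0.346,  0.002])] [array([ 0.254, -0.348, -0.006]), array([0.531, 0.175, 0.038])]
pack [array([0.529, 0.179, 0.017])] [array([0.541, 0.261, 0.015])]
pot [array([0.538, 0.257, 0.017]), array([ 0.519,  0.019, -0.004]), array([ 0.631,  0.026, -0.004])] [array([ 0.626,  0.023, -0.001]), array([0.522, 0.016, 0.002]), array([0.54 , 0.26 , 0.014])]
lid_edge [array([0.549, 0.357, 0.321]), array([0.546, 0.318, 0.103])] [array([0.55 , 0.358, 0.322]), array([0.533, 0.175, 0.036])]
exp rack/pack [np.float64(0.5318773472077073), np.float64(0.1761527232005814), 0.015] pot [np.float64(0.5398791449879575), np.float64(0.25776136999909155), 0.015]
[ 2.20085001e-01  3.67909044e-01  1.13123574e+00 -7.04498156e-05
  1.64243203e+00  3.17054413e-01]
[195.4   0.4  -2.1] [0. 0. 0.]
[195.4   0.4  67.9] [0. 0. 0.]
24.25 [0.5337 0.1977 0.4234] [3.142 0.    1.474] [-0.5  0.4 -0.5] 0.06984191117734703 0.0
```

View pics/t5.png

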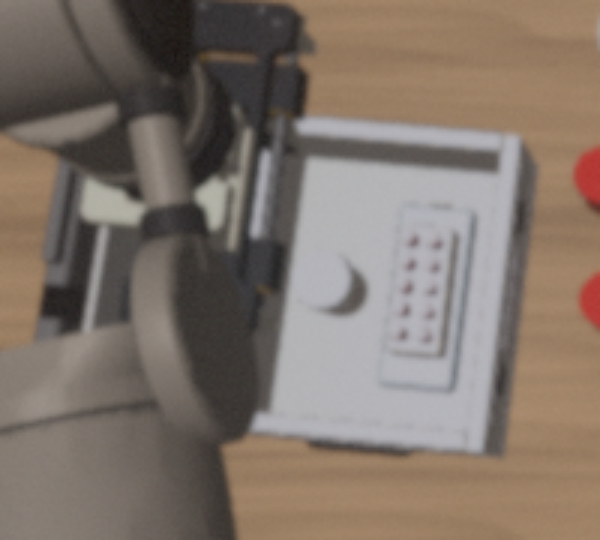

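The pot at crop (325,283) and the rack at (422,290) stand upright, and the rack is wholly on the pack. Next I go over the lid and behind it.

Request:
arm_command --series '[{"x": 20,"y": 0,"z": -10,"rx": 0,"ry": 0,"rz": 0},{"x": 55,"y": 0,"z": -10,"rx": 0,"ry": 0,"rz": 0},{"x": 95,"y": 0,"z": -10,"rx": 0,"ry": 0,"rz": 0},{"x": 135,"y": 0,"z": -10,"rx": 0,"ry": 0,"rz": 0},{"x": 170,"y": 0,"z": -10,"rx": 0,"ry": 0,"rz": 0},{"x": 195,"y": 0,"z": -10,"rx": 0,"ry": 0,"rz": 0},{"x": 200,"y": 0,"z": -10,"rx": 0,"ry": 0,"rz": 0},{"x": 200,"y": 0,"z": -10,"rx": 0,"ry": 0,"rz": 0},{"x": 200,"y": 0,"z": -10,"rx": 0,"ry": 0,"rz": 0}]' --hand 0

```text
time: 25.15
tool_pos: [0.5533, 0.3958, 0.4336]
tool_rot: [3.141, 0.0, 1.473]
contact_force: [0.0, -1.3, 0.0]
opening: 0.0031
grip_force: 0.0
```

```bash
python3 - <<'E'
from h import *
L=[(bx(.19,0,.285),84.4,0)]
for d in(95,90,80,70,60,50,40,30,22,15,10,5,0):
    f=np.radians(d); s=.195
    L.append((bx(.11-s*np.cos(f)+.018*np.sin(f)+.008*np.sin(f),0,.099+s*np.sin(f)+.018*np.cos(f)-.0015),84.4,0))
plan(*L)
E
```

```text
[ 1.3  0.1 83.1] [ 0.  0. -0.]
[-35.8   0.1  77.9] [ 0.  0. -0.]
[-52.7   0.1  75.6] [ 0.  0. -0.]
[-86.9   0.1  75.5] [ 0.  0. -0.]
[-1.209e+02  1.000e-01  8.120e+01] [ 0.  0. -0.]
[-1.536e+02  1.000e-01  9.280e+01] [ 0.  0. -0.]
[-1.841e+02  1.000e-01  1.097e+02] [ 0.  0. -0.]
[-2.113e+02  1.000e-01  1.315e+02] [ 0.  0. -0.]
[-2.345e+02  1.000e-01  1.576e+02] [ 0.  0. -0.]
[-2.497e+02  1.000e-01  1.810e+02] [ 0.  0. -0.]
[-2.602e+02  1.000e-01  2.028e+02] [ 0.  0. -0.]
[-2.661e+02  1.000e-01  2.191e+02] [ 0.  0. -0.]
[-2.706e+02  1.000e-01  2.358e+02] [ 0.  0. -0.]
[-2.736e+02  1.000e-01  2.527e+02] [ 0.  0. -0.]
25.15 [0.5533 0.3958 0.4336] [3.141 0.    1.473] [ 0.  -1.3  0. ] 0.0030766721775707037 0.0
```

Request:
arm_command --series '[{"x": 0,"y": 0,"z": 30,"rx": 0,"ry": 0,"rz": 0},{"x": 0,"y": 0,"z": 65,"rx": 0,"ry": 0,"rz": 0},{"x": 0,"y": 0,"z": 80,"rx": 0,"ry": 0,"rz": 0},{"x": -10,"y": 0,"z": 80,"rx": 0,"ry": 0,"rz": 0},{"x": -22,"y": 0,"z": 79,"rx": 0,"ry": 0,"rz": 0},{"x": -36,"y": 0,"z": 78,"rx": 0,"ry": 0,"rz": 0},{"x": -53,"y": 0,"z": 76,"rx": 0,"ry": 0,"rz": 0},{"x": -70,"y": 0,"z": 75,"rx": 0,"ry": 0,"rz": 0},{"x": -87,"y": 0,"z": 75.5,"rx": 0,"ry": 0,"rz": 0},{"x": -104,"y": 0,"z": 78,"rx": 0,"ry": 0,"rz": 0},{"x": -121,"y": 0,"z": 81,"rx": 0,"ry": 0,"rz": 0}]'

```text
time: 26.25
tool_pos: [0.5415, 0.2749, 0.3551]
tool_rot: [3.138, -0.003, 1.473]
contact_force: [0.6, 3.1, -0.8]
opening: 0.0002
grip_force: 1.1
```

Request:
arm_command --series '[{"x": -16,"y": 0,"z": 5,"rx": 0,"ry": 0,"rz": 0},{"x": -33,"y": 0,"z": 12,"rx": 0,"ry": 0,"rz": 0},{"x": -48,"y": 0,"z": 20,"rx": 0,"ry": 0,"rz": 0},{"x": -63,"y": 0,"z": 29,"rx": 0,"ry": 0,"rz": 0},{"x": -77,"y": 0,"z": 39,"rx": 0,"ry": 0,"rz": 0},{"x": -90,"y": 0,"z": 50,"rx": 0,"ry": 0,"rz": 0},{"x": -103,"y": 0,"z": 63,"rx": 0,"ry": 0,"rz": 0},{"x": -114,"y": 0,"z": 77,"rx": 0,"ry": 0,"rz": 0},{"x": -122,"y": 0,"z": 89,"rx": 0,"ry": 0,"rz": 0},{"x": -129,"y": 0,"z": 100,"rx": 0,"ry": 0,"rz": 0}]'

```text
time: 27.25
tool_pos: [0.5294, 0.1466, 0.2542]
tool_rot: [3.137, -0.001, 1.472]
contact_force: [0.2, 1.1, 0.7]
opening: 0.0001
grip_force: 0.5
```

```bash
python3 - <<'E'
from h import *
plan((bx(-.085,0,.117),84.4,0))
q=read_camera("side");print([np.round(d["point"],3) for d in mark_of(q,"lid_edge")[:3]])
E
```

```text
[-23.4  -0.7  71.7] [ 0.2 -0.1 -0. ]
27.25 [0.5294 0.1466 0.2542] [ 3.137e+00 -1.000e-03  1.472e+00] [0.2 1.1 0.7] 0.00010008427088280112 0.5410489195492119
[array([0.523, 0.119, 0.2  ])]
```

Lid at about 25°; I keep pushing it down.

Request:
arm_command --series '[{"x": -5,"y": 0,"z": 11,"rx": 0,"ry": 0,"rz": 0},{"x": -10,"y": 0,"z": 22,"rx": 0,"ry": 0,"rz": 0},{"x": -14,"y": 0,"z": 32,"rx": 0,"ry": 0,"rz": 0},{"x": -17,"y": 0,"z": 42,"rx": 0,"ry": 0,"rz": 0},{"x": -20,"y": 0,"z": 51,"rx": 0,"ry": 0,"rz": 0},{"x": -22,"y": 0,"z": 59,"rx": 0,"ry": 0,"rz": 0},{"x": -22,"y": 0,"z": 64,"rx": 0,"ry": 0,"rz": 0},{"x": -22,"y": 0,"z": 67,"rx": 0,"ry": 0,"rz": 0},{"x": -22,"y": 0,"z": 68,"rx": 0,"ry": 0,"rz": 0},{"x": -22,"y": 0,"z": 68,"rx": 0,"ry": 0,"rz": 0}]'

```text
time: 28.35
tool_pos: [0.5268, 0.1261, 0.1845]
tool_rot: [3.141, 0.0, 1.474]
contact_force: [0.4, 0.7, 0.7]
opening: 0.001
grip_force: 0.0
```

```bash
python3 - <<'E'
from h import *
plan((bx(-.085,0,.117),84.4,0))
E
```

```text
[-2.7  0.1  2. ] [0.  0.  0.1]
28.35 [0.5268 0.1261 0.1845] [3.141 0.    1.474] [0.4 0.7 0.7] 0.0009526135184806868 0.0
```

Request:
arm_command --series '[{"x": 0,"y": 0,"z": 1,"rx": 0,"ry": 0,"rz": 0},{"x": 0,"y": 0,"z": 2,"rx": 0,"ry": 0,"rz": 0},{"x": 0,"y": 0,"z": 2.6,"rx": 0,"ry": 0,"rz": 0},{"x": 0,"y": 0,"z": 2.6,"rx": 0,"ry": 0,"rz": 0},{"x": 0,"y": 0,"z": 2.6,"rx": 0,"ry": 0,"rz": 0}]'

```text
time: 28.85
tool_pos: [0.5269, 0.126, 0.1827]
tool_rot: [3.14, -0.0, 1.474]
contact_force: [-1.6, 0.0, 5.7]
opening: 0.0003
grip_force: 2.9
```

Request:
arm_command --series '[{"x": 0,"y": 0,"z": 1,"rx": 0,"ry": 0,"rz": 0},{"x": 0,"y": 0,"z": 1,"rx": 0,"ry": 0,"rz": 0},{"x": 0,"y": 0,"z": 1,"rx": 0,"ry": 0,"rz": 0}]'

```text
time: 29.15
tool_pos: [0.527, 0.126, 0.1826]
tool_rot: [3.14, -0.0, 1.474]
contact_force: [-4.3, -1.0, 13.5]
opening: 0.0006
grip_force: 6.4
```

Request:
arm_command --series '[{"x": 0,"y": 0,"z": -5,"rx": 0,"ry": 0,"rz": 0},{"x": 0,"y": 0,"z": -40,"rx": 0,"ry": 0,"rz": 0},{"x": 0,"y": 0,"z": -90,"rx": 0,"ry": 0,"rz": 0},{"x": -50,"y": 0,"z": -120,"rx": 0,"ry": 0,"rz": 0},{"x": -100,"y": 0,"z": -120,"rx": 0,"ry": 0,"rz": 0},{"x": -150,"y": 0,"z": -120,"rx": 0,"ry": 0,"rz": 0},{"x": -200,"y": 0,"z": -120,"rx": 0,"ry": 0,"rz": 0},{"x": -230,"y": 0,"z": -120,"rx": 0,"ry": 0,"rz": 0},{"x": -230,"y": 0,"z": -120,"rx": 0,"ry": 0,"rz": 0},{"x": -230,"y": 0,"z": -120,"rx": 0,"ry": 0,"rz": 0}]'

```text
time: 30.15
tool_pos: [0.5044, -0.1034, 0.3008]
tool_rot: [-3.141, -0.001, 1.472]
contact_force: [-0.3, 1.4, 0.1]
opening: 0.0008
grip_force: 0.0
```

```bash
python3 - <<'E'
from h import *
q=read_camera("side");p=read_camera("top")
print([np.round(d["point"],3) for c in(p,q) for d in mark_of(c,"lid_edge")[:2]],bx(-.116,0,.117))
a=cv2.resize(q["pixels"][60:310,180:440],(780,600));b=0
cv2.imwrite("pics/s6.png",a[:,:780])
E
```

```text
[array([0.519, 0.095, 0.116]), array([0.519, 0.096, 0.117])] [np.float64(0.5236803836279387), np.float64(0.09255362160210756), 0.117]
```

View pics/s6.png

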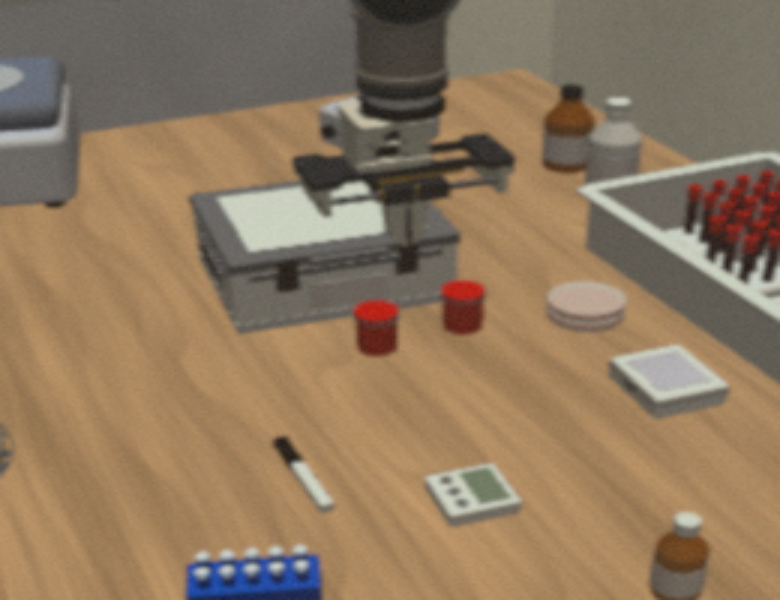

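The lid lies flat and closed (free edge at about z 0.117 m, crop (325,260)). The bystanders are where they were and the robot touches nothing.

```bash
python3 -c "
from cell import *
print(hand_in())"
```

```text
the job is handed in; nothing more can be done
None
```

The carrier is packed and handed in at about 30 s: the cool pack is on the floor, the rack stands wholly on it, the pot stands upright beside it, and the lid is fully closed; no verdict was returned.

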